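# Bring the slide under the magnifier

### The arm

A 7-joint arm with a two-finger parallel gripper is mounted at the origin on the work surface. World frame = base frame: x ahead of the robot, y to its left, z up, the work surface at z = 0. Lengths are in m, angles in degrees, forces in N, time in s.
With the tool pointing down it reaches from about 0.425 to 0.875 m from the base axis. Payload 4.7 kg.
Tool frame: the origin (TCP) lies between the finger pads; the fingertips stand 22 mm ahead of it and the grasp point (between the pads) lies 3 mm ahead of it (env.tip_reach is the distance from the TCP to the fingertips, in m); z points along the fingers, y is the line along which they close (so a half turn about z gives the same grasp; the last joint's range is limited). The gripper opens to 87 mm and grips with 3 to 60 N. Pads are 19 mm wide; open, the fingers measure 117 mm over their backs; the gripper's body (75 mm by 190 mm) begins 51 mm behind the grasp point.
Start: joints at [75.98, 18.392, -4.016, 83.108, 1.295, 78.541, -3.26], TCP at [0.166, -0.628, 0.245] pointing down, gripper open.
Joint ranges: [-163.93, 163.93], [-17.29, 119.83], [-79.2, 71.16], [3.27, 140.29], [-89.18, 269.18], [5.43, 117.66], [-154.24, 154.24]. Speed limits (degrees/s): [147.25, 147.25, 180, 180, 180, 180, 180].

### API

Orientations are given as [roll, pitch, yaw] about the fixed x, y, z axes, in that order (R = Rz(yaw) Ry(pitch) Rx(roll)).
In Python, from cell import env gives the robot as it stands.
- The arm moves only by the shell command python3 -m creep 'ROWS' [FORCE]. ROWS is JSON, one flat list of numbers, 7 for each row, row after row: the finger opening in mm, from 0 to 87, then the shift along the tool's x, y, z in units of 30 mm (1.0 is 30 mm), then the turn, a rotation vector about the tool's x, y, z in units of 6 degrees (1.0 is 6 degrees). A call has 1 to 12 rows; each row is the pose to reach, as a shift and turn from the pose commanded when the call began, along the tool's axes at that moment; what a row does not reach only later rows make up. A row lasts 1/10 s, in which the tool goes at most 50 mm and 8.59 degrees, less where a joint would pass 70% of its speed; a pose out of reach is approached as far as the arm can. A call with a gripper value outside its range is refused whole. The fingers move at their own pace and stop on an object; FORCE is the grip in N (left out, the last holds). Time passes only in rows, so rows that repeat a pose let the fingers close. It gives the time, the measured TCP pose, the force, the opening and the grip force at its end, in the units of the state.
- env.get_obs(): the state, without advancing time (a new reading comes with each control period).
- env.read_camera(name): name is "scene" or "top" or "wrist"; returns a dict with "color" (420x560x3 uint8, red, green, blue), "depth" (420x560 float32, m along the optical axis (not along the pixel's ray), 0 where there is no reading), "fovy" (degrees; the focal length in pixels is half the picture's height over the tangent of half this angle, whatever the lens; pixels are square), "cx", "cy" (the principal point, pixels), "R" (3x3) and "t" (3): a world point X has camera coordinates R X + t. Camera axes: x right, y down, z forward; pixel columns grow to the right and rows downward; lengths in m; the calibration is good to about 2 mm. A picture is of the moment at which its call begins.
- env.sign_off(): hands the job in; it is judged then, once.
The state is a dict: "time_s": time; "qpos": joint angles; "joint_velocities": joint speeds; "effort": joint torques, N m; "tool_pos": TCP position; "tool_rot": TCP orientation; "force": force on the tool from outside, world axes, zero at the start; "wrist_torque": the same for the moment, N m; "grip_width": finger opening in m; "grasp_force": force on a finger pad.
Only numpy, scipy, OpenCV 4.12 (cv2) and the standard library are available. Lean on these libraries where they do the work, as an engineer would, in place of code of your own. Each camera call takes 0.05 s, during which the arm holds its last target. There are 200 camera calls.

### The job

With light sideways pushes of a fingertip on their arms, first turn the three-armed specimen carousel until its square slide tray is centred over the round light window in the base and leave it still there, then swing the magnifier in by its arm until its lens is centred over that same window. Pinch and lift nothing, and leave the bottles and everything else standing around where they are.

Things in the scene. Friction and masses are not known exactly. Their poses are not given: they have to be found in the camera images.
- stand: inspection stand, fixed to the bench: white base plate, 15 mm thick. Origin: on the carousel's axis at bench level; z up. The plate reaches 170 mm from it along -x, +x and -y and 290 mm along +y. Window 120 mm and magnifier post 240 mm from the origin along +y. A round pedestal 68 mm across, top 37 mm above the bench, stands under the carousel's hub
- window (a point): centre of the round white light window (46 mm across, in a black rim 62 mm across) on the base plate, 18 mm above the bench
- post (a point): foot of the magnifier's upright post (18 mm across, round foot 40 mm across), on the base plate's top, 15 mm above the bench
- carousel: flat carousel, three arms 120 deg apart, turns either way about a vertical axis without stops. Friction about 0.1 N m: it stays where left, but may coast a few degrees after a brisk push. 0.35 to 0.7 kg; only rests on its spindle. Origin: on the axis at the arms' mid-height, 60 mm above the bench; x axis along the arm with the square tray, z up. Hub 40 mm across, cap up to 78 mm above the bench. Sweeps a circle of radius 152 mm
- spoke (a point): middle of the bare spoke that carries the square tray, 55 mm from the carousel's axis, 60 mm above the bench. All three spokes are straight aluminium bars 14 mm wide, 16 mm high (52 to 68 mm above the bench), bare from radius 20 to 90 mm; the base plate's top lies 15 mm above the bench
- tray (a point): centre of the square slide tray on the carousel: a black frame 56 x 56 mm, 16 mm high, with a glass pane, 120 mm from the carousel's axis, 60 mm above the bench
- dish (a point): centre of the round holder with a clear dish on the carousel's second arm, 120 deg counterclockwise (from above) of the tray; 52 mm across, 120 mm from the axis, this point 60 mm and its top 76 mm above the bench
- vials (a point): centre of the black block (24 mm along the arm, 60 mm across it) with three capped vials on the carousel's third arm, 120 deg clockwise (from above) of the tray; 107 mm from the axis, this point 60 mm and the caps' tops 88 mm above the bench
- lens_arm: swing-arm magnifier, turns either way about the post without stops, friction about 0.06 N m: it stays where left. Origin: on the post's axis at the arm's mid-height, 152 mm above the bench; x axis along the arm to the lens, z up. Arm: steel bar 12 mm wide, 14 mm high (145 to 159 mm above the bench), bare from radius 15 to 86 mm; post cap 30 mm across, up to 166 mm. Passes above the carousel
- lens (a point): centre of the round lens in a black ring, 68 mm across and 14 mm high, at the end of the magnifier arm, 120 mm from the post's axis, 152 mm above the bench; it starts swung away and can be swung exactly over the window
- oil_bottle: small amber dropper bottle, 26 mm across, 55 mm tall, standing on the stand's base plate near the corner away from the magnifier; loose, a bystander. Origin: centre of its underside
- stain_jar: small glass jar, 34 mm across, 42 mm tall, standing on the base plate at the magnifier's end; loose, a bystander. Origin: centre of its underside
- slide_box: grey plastic slide box 100 x 85 x 35 mm on the bench; bystander. Origin: centre of its underside
- beaker: glass beaker, 70 mm across, 85 mm tall; bystander. Origin: centre of its underside
- reagent_bottle: amber bottle, 60 mm across, 130 mm tall; bystander. Origin: centre of its underside
- dish_tray: open white tray 160 x 120 x 35 mm; bystander. Origin: centre of its underside
- weight: brass balance weight, 40 mm across, 58 mm tall; bystander. Origin: centre of its underside

How it is judged (in metres and radians):
On the way, in this order (a step that is already met when the one before it is completed fails the run):
1. the square tray rests centred over the light window (within 9 mm) while the magnifier is still swung away (horizontal distance between tray and window below 0.009 m and angular speed of carousel below 0.05 rad/s and z of carousel in the frame of stand below 0.066 m and horizontal distance between lens and window above 0.05 m), for 0.3 s.
2. the lens is centred over the window (within 10 mm), the tray still there (horizontal distance between tray and window below 0.009 m and horizontal distance between lens and window below 0.01 m and angular speed of lens_arm below 0.05 rad/s), for 0.2 s.
At the end, for the whole second after the job is handed in: the square tray's centre is within 9 mm and the lens's centre within 10 mm of the window's centre, seen from above; carousel and magnifier arm are at rest and the carousel sits down on its spindle (all of step 2 and angular speed of carousel below 0.05 rad/s and z of carousel in the frame of stand below 0.066 m); the robot touches nothing.
It fails at once if the carousel is lifted on its spindle by more than 6 mm (z of carousel in the frame of stand above 0.066 m).
It fails at once if the carousel is pinched or pushed hard (over 25 N) (contact force between the fingers and carousel above 25 N).
It fails at once if the magnifier is pinched or pushed hard (over 25 N) (contact force between the fingers and lens_arm above 25 N).
It fails at once if a bystander is lifted, knocked over or shifted by more than 20 mm (distance of any of oil_bottle, stain_jar, slide_box, beaker, reagent_bottle, dish_tray, weight from where it was at the start of the episode above 0.02 m or angle between any of oil_bottle, stain_jar, slide_box, beaker, reagent_bottle, dish_tray, weight's own z axis and vertical above 0.4 rad).
It also fails if it takes over 67 s, if anything falls off the work surface, if the arm or the gripper's body presses on something with over 40 N, if the wrist force passes 120 N, or if a joint passes its speed limit or range.

## Working session

There is one attempt and no reset: what is moved stays moved. The work goes in short steps, Python scripts to look and compute and a shell command to move; the robot and the scene stay as the last step left them, time stands still between calls to the robot, and variables do not carry over. Pictures are saved under pics/ and viewed, at most 10 in all, crops included, and the job is handed in when it is done.

```bash
mkdir -p pics; ls
cat > h.py <<'E'
import numpy as np, cv2
from cell import env
def cam(n):
    c=env.read_camera(n); h=c["color"].shape[0]; c["f"]=h/2/np.tan(np.radians(c["fovy"])/2); return c
def ray(c,u,v,z):
    R=np.array(c["R"]);t=np.array(c["t"]);o=-R.T@t
    d=R.T@np.array([(u-c["cx"])/c["f"],(v-c["cy"])/c["f"],1.]); return o+d*(z-o[2])/d[2]
def proj(c,X):
    p=np.array(c["R"])@np.array(X)+c["t"]; return p[0]/p[2]*c["f"]+c["cx"],p[1]/p[2]*c["f"]+c["cy"]
def save(c,n): cv2.imwrite(f"pics/{n}.png",c["color"][:,:,::-1])
E
python3 - <<'E'
from h import *
for n in("top","scene"):
    c=cam(n);save(c,n+"0");print(n,c["fovy"],c["cx"],c["cy"],-np.array(c["R"]).T@c["t"])
o=env.get_obs();print(o["tool_pos"],o["tool_rot"],o["time_s"],env.tip_reach)
E
```

```text
pics
top 45.03223157872143 280.7729438395706 203.19075998602173 [ 0.25369471 -0.03705558  1.64126786]
scene 45.8011531315327 282.55099607556815 211.22343308329891 [ 1.42620281 -0.27846151  1.10820982]
[ 0.16620305 -0.6279024   0.24355652] [-1.79898523e+02  4.37457727e-03  1.48324838e+01] 0.1 0.022
```

View pics/top0.png

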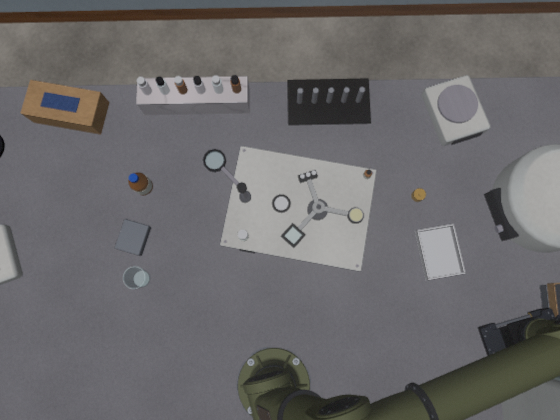

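View pics/scene0.png

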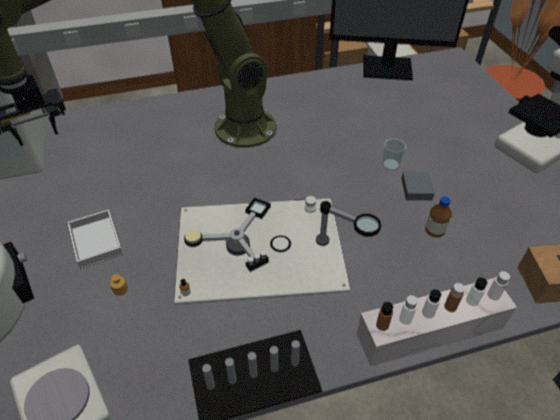

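The top view has image up as +x and left as +y. It shows the window at about (282,203), hub (318,208), tray (293,235), post cap (242,188), lens (215,160), oil bottle (368,174) and jar (243,236). Next I measure these.

Run:
```python
from h import *
c=cam("top"); im=c["color"]; g=cv2.cvtColor(im,cv2.COLOR_RGB2GRAY)
def dark(u,v,r,th=70):
    m=(g<th).astype(np.uint8); k=np.zeros_like(m); cv2.circle(k,(u,v),r,1,-1); m*=k
    cs,_=cv2.findContours(m,cv2.RETR_EXTERNAL,cv2.CHAIN_APPROX_NONE); q=max(cs,key=cv2.contourArea)
    return q
P={}
for n,u,v,r,z in(("window",282,203,13,.018),("tray",293,235,17,.068),("lens",215,160,16,.159),("vials",308,175,13,.068),("cap",242,188,8,.166)):
    q=dark(u,v,r); (a,b),s,ang=cv2.minAreaRect(q); p=ray(c,a,b,z); mpp=(1.641-z)/c["f"]
    P[n]=p; print(n,round(a,1),round(b,1),p.round(4),"size mm",(np.array(s)*mpp*1000).round(1))
# plate corners -> axes
hsv=cv2.cvtColor(im,cv2.COLOR_RGB2HSV)
m=((g>140)).astype(np.uint8); k=np.zeros_like(m); k[140:275,212:385]=1; m=cv2.morphologyEx(m*k,cv2.MORPH_CLOSE,np.ones((3,3)))
q=max(cv2.findContours(m,0,1)[0],key=cv2.contourArea); box=cv2.boxPoints(cv2.minAreaRect(q))
B=np.array([ray(c,*x,.015)[:2] for x in box]); print("plate",B.round(4),np.linalg.norm(B-np.roll(B,1,0),axis=1).round(3))
ctr=B.mean(0); w=P["window"][:2]
d=max((B-np.roll(B,1,0)),key=np.linalg.norm); d/=np.linalg.norm(d); d*=np.sign(d[1])
print("stand y dir",d, "centre",ctr, "origin from plate",ctr-.06*d,"from window",w-.12*d,"window from plate",ctr+.06*d,"post",ctr+.18*d)
O=(ctr-.06*d); po=ctr+.18*d
f=lambda v:np.degrees(np.arctan2(v[1],v[0]))
print("win dir",f(d),"tray ang",f(P["tray"][:2]-O),np.linalg.norm(P["tray"][:2]-O),"lens ang",f(P["lens"][:2]-po),np.linalg.norm(P["lens"][:2]-po))
print("oil",ray(c,368,174,.05),"jar",ray(c,243,236,.042))
b=cv2.resize(im[140:280,200:390],None,fx=4,fy=4,interpolation=cv2.INTER_CUBIC);cv2.imwrite("pics/c1.png",b[:,:,::-1])
```

```text
window 275.3 208.8 [ 0.5456 -0.0109  0.018 ] size mm [13.6  2.3]
tray 292.9 235.0 [ 0.4522 -0.0655  0.068 ] size mm [50.5 51.3]
lens 214.3 160.3 [0.6729 0.1696 0.159 ] size mm [64.1 62.1]
vials 307.6 177.6 [ 0.6359 -0.1164  0.068 ] size mm [19.  53.4]
cap 241.8 187.6 [0.5849 0.0856 0.166 ] size mm [31.3 23.4]
plate [[ 0.4298  0.1701]
 [ 0.7662  0.1109]
 [ 0.6696 -0.3531]
 [ 0.3406 -0.2775]] [0.456 0.342 0.474 0.338]
stand y dir [0.20386579 0.97899885] centre [ 0.55156946 -0.08738199] origin from plate [ 0.53933751 -0.14612192] from window [ 0.5211124  -0.12838696] window from plate [ 0.56380141 -0.02864206] post [0.58826531 0.0888378 ]
win dir 78.23688835248309 tray ang 137.22868092930506 0.11872665898434151 lens ang 43.65088747362294 0.1169414029253474
oil [ 0.64843109 -0.31254572  0.05      ] jar [0.45516372 0.09242334 0.042     ]
```

View pics/c1.png

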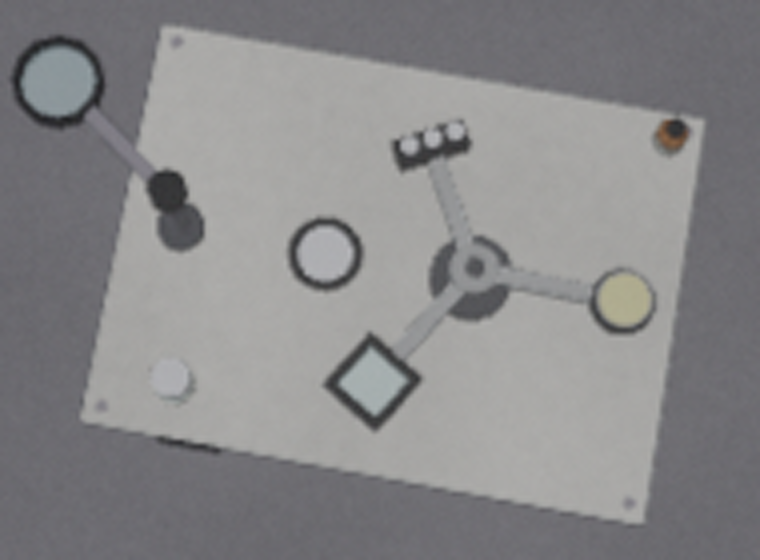

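The zoom shows window at crop (325,254), hub cap (475,268), post cap (167,190), and plate corners (163,26), (704,118), (643,522), (81,421).

Run:
```python
from h import *
c=cam("top"); p=lambda u,v,z: ray(c,200+(u+.5)/4-.5,140+(v+.5)/4-.5,z)[:2]
g=cv2.cvtColor(c["color"],cv2.COLOR_RGB2GRAY)
w0=p(325,254,.018)
# refined window rim: dark blob
m=(g<110).astype(np.uint8);k=np.zeros_like(m);cv2.circle(k,(281,203),13,1,-1)
q=max(cv2.findContours(m*k,0,1)[0],key=cv2.contourArea);(a,b),s,_=cv2.minAreaRect(q);w=ray(c,a,b,.018)[:2]
print("window",w0,w,np.array(s)*1.623/c["f"])
h=p(475,268,.078);cap=p(167,190,.166)
B=np.array([p(*x,.015) for x in((163,26),(704,118),(643,522),(81,421))]);print(B,np.linalg.norm(B-np.roll(B,1,0),axis=1))
d=(B[0]+B[3]-B[1]-B[2]);d/=np.linalg.norm(d);ctr=B.mean(0)
print("d",d,"hub",h,"plate O",ctr-.06*d,"|w-h|",np.linalg.norm(w-h),"w plate",ctr+.06*d,"cap",cap,"post plate",ctr+.18*d,"cap-w",np.linalg.norm(cap-w),"cap-hub",np.linalg.norm(cap-h))
```

```text
window [ 0.56388826 -0.02952668] [ 0.56348047 -0.02911209] [0.05437073 0.05663618]
[[ 0.76083305  0.10262636]
 [ 0.67322383 -0.34458045]
 [ 0.34274612 -0.27901206]
 [ 0.43112012  0.16920056]] [0.33636698 0.45570747 0.33691947 0.45684189]
d [0.19284791 0.98122866] hub [ 0.53913046 -0.14719572] plate O [ 0.54040991 -0.14681512] |w-h| 0.12056810048010581 w plate [ 0.56355166 -0.02906768] cap [0.58634601 0.08686729] post plate [0.5866934  0.08867976] cap-w 0.1182118879564172 cap-hub 0.2387777274106921
```

```bash
cat >> h.py <<'E'
from scipy.spatial.transform import Rotation as Ro
O=np.array([.540,-.147]);W=np.array([.5635,-.029]);P=np.array([.5865,.088])
def rel(x,y,z,yaw):
    o=env.get_obs(); A=Ro.from_euler("xyz",o["tool_rot"],degrees=True)
    B=Ro.from_euler("xyz",[180,0,yaw],degrees=True)
    s=A.inv().apply(np.array([x,y,z])-o["tool_pos"])/.03
    r=np.degrees((A.inv()*B).as_rotvec())/6
    print(np.round(np.r_[s,r],2).tolist())
E
python3 -c "
from h import *
rel(.475,-.128,.245,47)"
```

```text
[14.22, -13.48, -0.02, -0.01, -0.0, -5.36]
```

```bash
python3 -m creep '[0,1.2,-1.1,0,0,0,-0.4, 0,2.4,-2.2,0,0,0,-0.9, 0,3.6,-3.4,0,0,0,-1.4, 0,4.7,-4.5,0,0,0,-1.8, 0,5.9,-5.6,0,0,0,-2.3, 0,7.1,-6.7,0,0,0,-2.7, 0,8.3,-7.9,0,0,0,-3.2, 0,9.5,-9,0,0,0,-3.6, 0,10.7,-10.1,0,0,0,-4.1, 0,11.9,-11.2,0,0,0,-4.5, 0,13,-12.4,0,0,0,-5, 0,14.2,-13.5,0,0,0,-5.4]'; python3 -c "
from h import *
rel(.475,-.128,.067,47)"
```

```text
time_s: 1.4
tool_pos: [0.4748, -0.1259, 0.2447]
tool_rot: [180.0, 0.0, 47.3]
force: [0.4, -0.7, 0.3]
grip_width: 0.0024
grasp_force: 0.0
[-0.04, 0.05, 5.92, 0.01, 0.01, 0.06]
```

```bash
python3 -m creep '[0,0,0,1.2,0,0,0, 0,0,0,2.4,0,0,0, 0,0,0,3.6,0,0,0, 0,0,0,4.6,0,0,0, 0,0,0,5.4,0,0,0, 0,0,0,5.9,0,0,0, 0,0,0,5.9,0,0,0]'
python3 - <<'E'
from h import *
c=cam("wrist");save(c,"w1")
# arc: tray-angle a, finger centre at r=60 along arm, offset e on ccw side
for a in range(137,83,-6):
    t=np.radians(a);p=O+.06*np.array([np.cos(t),np.sin(t)])+.0165*np.array([-np.sin(t),np.cos(t)])
    print(a,end=" ");rel(*p,.067,a-90)
E
```

```text
time_s: 2.1
tool_pos: [0.4725, -0.1273, 0.0653]
tool_rot: [-179.7, 0.1, 47.2]
force: [-0.2, 0.1, 0.8]
grip_width: 0.0008
grasp_force: 0.0
137 [0.48, 0.06, -0.01, -0.02, 0.01, 0.04]
131 [0.7, 0.02, -0.01, -0.02, 0.01, 1.04]
125 [0.91, -0.01, -0.01, -0.02, 0.01, 2.04]
119 [1.13, -0.01, -0.01, -0.02, 0.01, 3.04]
113 [1.34, 0.01, -0.01, -0.02, 0.01, 4.04]
107 [1.56, 0.06, -0.01, -0.02, 0.01, 5.04]
101 [1.76, 0.13, -0.01, -0.02, 0.01, 6.04]
95 [1.96, 0.21, -0.01, -0.02, 0.01, 7.04]
89 [2.15, 0.32, -0.01, -0.02, 0.02, 8.04]
```

View pics/w1.png

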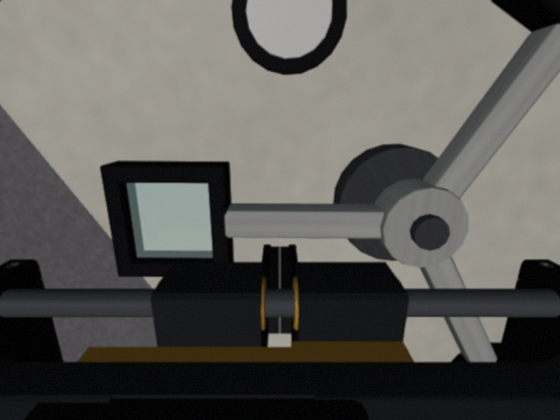

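The wrist view shows the closed fingertips at (280,260), just behind the tray's spoke at about (300,220), with the tray at left and the window ahead at (288,10). I push most of the way along the arc.

```bash
python3 -m creep '[0,0.25,0,0,0,0,0, 0,0.5,0,0,0,0,0.1, 0,0.6,0,0,0,0,0.6, 0,0.8,0,0,0,0,1.4, 0,0.95,0,0,0,0,2.2, 0,1.1,0,0,0,0,3, 0,1.3,0,0,0,0,3.8, 0,1.45,0,0,0,0,4.5, 0,1.6,0.1,0,0,0,5.2, 0,1.75,0.15,0,0,0,6, 0,1.85,0.2,0,0,0,6.6, 0,1.85,0.2,0,0,0,6.6]'
python3 - <<'E'
from h import *
c=cam("wrist");save(c,"w2");c=cam("top");b=cv2.resize(c["color"][140:280,200:390],None,fx=4,fy=4,interpolation=cv2.INTER_CUBIC);cv2.imwrite("pics/t2.png",b[:,:,::-1])
E
```

```text
time_s: 3.35
tool_pos: [0.5174, -0.0899, 0.0682]
tool_rot: [-180.0, -0.0, 7.7]
force: [-0.9, 1.2, -1.1]
grip_width: 0.0004
grasp_force: 0.3
```

View pics/w2.png

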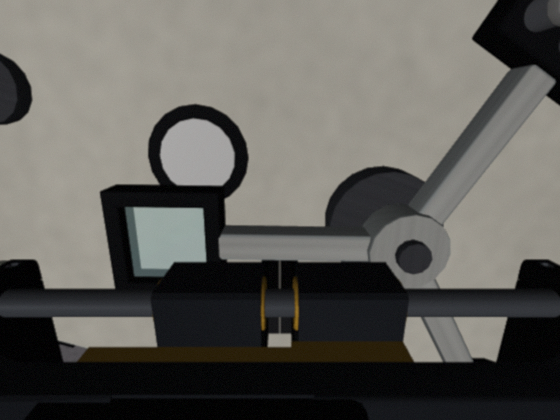

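View pics/t2.png

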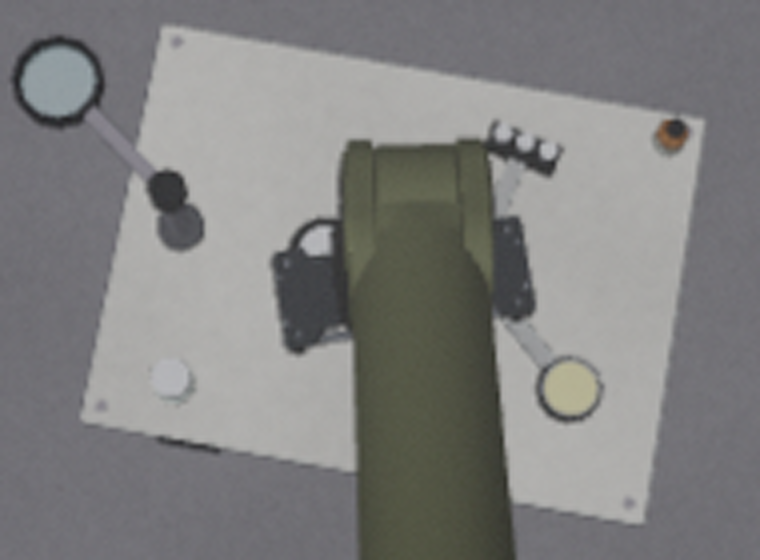

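The wrist view shows the tray (right edge about x=222) half short of the window (198,152). The top view still shows the dish at crop (569,389) and the vials at (525,148), which give the carousel angle.

```bash
cat >> h.py <<'E'
f=lambda v:np.degrees(np.arctan2(v[1],v[0]))
TGT=f(W-O)
def dish(c):
    hsv=cv2.cvtColor(c["color"],cv2.COLOR_RGB2HSV)
    m=cv2.inRange(hsv,(20,50,100),(40,255,255)); m[:140]=0;m[280:]=0;m[:,:300]=0;m[:,390:]=0
    q=max(cv2.findContours(m,0,1)[0],key=cv2.contourArea);(a,b),s,_=cv2.minAreaRect(q)
    p=ray(c,a,b,.074)[:2]-O; return f(p)-120,np.linalg.norm(p),np.array(s)*1.567/c["f"]
E
python3 - <<'E'
from h import *
c=cam("top");print(dish(c),"target",TGT)
p=ray(c,200+525/4,140+148/4,.08)[:2]-O;print("vials",f(p)+120,np.linalg.norm(p))
o=env.get_obs();p=o["tool_pos"][:2]-O;print("finger",f(p),np.linalg.norm(p),o["tool_pos"],o["tool_rot"])
E
```

```text
(np.float64(-129.91059578602946), np.float64(0.021679196959579435), array([0.019367  , 0.01245022])) target 78.7367633424651
vials 94.92281503087182 0.10308660794027867
finger 112.02406348844288 0.06039090769327056 [ 0.51735365 -0.09101603  0.06815287] [ 1.79960202e+02 -8.84800860e-02  7.72085115e+00]
```

```bash
sed -i 's/(20,50,100)/(20,40,140)/' h.py
python3 - <<'E'
from h import *
c=cam("top");print(dish(c),"target",TGT)
for a in (95,92,89,86,84,82,80,78.7):
    t=np.radians(a);p=O+.06*np.array([np.cos(t),np.sin(t)])+.0165*np.array([-np.sin(t),np.cos(t)])
    print(a,end=" ");rel(*p,.067,a-90)
E
```

```text
(np.float64(-263.47238346816255), np.float64(0.11923987729950206), array([0.0328092, 0.0328092])) target 78.7367633424651
95 [0.05, -0.08, 0.04, 0.01, -0.01, 0.45]
92 [0.15, -0.1, 0.04, 0.01, -0.01, 0.95]
89 [0.26, -0.12, 0.04, 0.01, -0.01, 1.45]
86 [0.37, -0.13, 0.04, 0.01, -0.01, 1.95]
84 [0.44, -0.13, 0.04, 0.01, -0.01, 2.28]
82 [0.51, -0.13, 0.04, 0.01, -0.01, 2.62]
80 [0.59, -0.13, 0.04, 0.0, -0.01, 2.95]
78.7 [0.63, -0.13, 0.04, 0.0, -0.01, 3.17]
```

```bash
python3 -m creep '[0,0.1,0,0,0,0,0.4, 0,0.15,-0.1,0,0,0,1, 0,0.25,-0.1,0,0,0,1.4, 0,0.35,-0.1,0,0,0,1.9, 0,0.45,-0.1,0,0,0,2.3, 0,0.5,-0.1,0,0,0,2.6, 0,0.5,-0.1,0,0,0,2.6]'
python3 - <<'E'
from h import *
c=cam("top");print(dish(c),"target",TGT);print(env.get_obs()["tool_pos"])
c=cam("wrist");save(c,"w3")
for a in (82,80,79,78):
    t=np.radians(a);p=O+.06*np.array([np.cos(t),np.sin(t)])+.0165*np.array([-np.sin(t),np.cos(t)])
    print(a,end=" ");rel(*p,.067,a-90)
for X in ([*W,.018],[*O,.078]): print(proj(c,X))
E
```

```text
time_s: 4.25
tool_pos: [0.531, -0.0859, 0.0676]
tool_rot: [-180.0, 0.0, -7.9]
force: [-0.9, 1.0, -0.4]
grip_width: 0.0006
grasp_force: 0.4
(np.float64(-276.00514113399765), np.float64(0.11982410426978374), array([0.03093281, 0.03093281])) target 78.7367633424651
[ 0.53099888 -0.08610742  0.06757517]
82 [0.03, -0.04, 0.02, 0.0, -0.0, 0.02]
80 [0.1, -0.05, 0.02, 0.0, -0.0, 0.35]
79 [0.13, -0.06, 0.02, 0.0, -0.0, 0.52]
78 [0.17, -0.07, 0.02, 0.0, -0.0, 0.68]
(np.float64(184.64816603965073), np.float64(207.13199597773672))
(np.float64(409.21313885844324), np.float64(259.3484661602276))
```

View pics/w3.png

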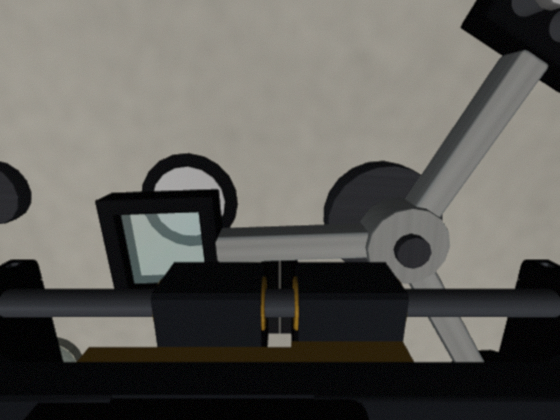

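The wrist view agrees: the tray is a few mm short, with the window (190,200) showing past its upper edge. About 5° is left.

```bash
python3 -m creep '[0,0.06,0,0,0,0,0.3, 0,0.12,0,0,0,0,0.6, 0,0.17,-0.05,0,0,0,0.8, 0,0.17,-0.05,0,0,0,0.8,0,0.17,-0.05,0,0,0,0.8]'; python3 -m creep '[0,-0.5,0,0,0,0,0, 0,-1,0,0,0,0,0, 0,-1,0,-2,0,0,0, 0,-1,0,-3.5,0,0,0, 0,-2,0,-5,0,0,0, 0,-3,0.5,-6,0,0,0, 0,-3,2,-6,0,0,0, 0,-3,3.5,-6,0,0,0, 0,-3,5,-6,0,0,0]'
python3 - <<'E'
from h import *
c=cam("top");print(dish(c),"target",TGT)
b=cv2.resize(c["color"][140:280,200:390],None,fx=4,fy=4,interpolation=cv2.INTER_CUBIC);cv2.imwrite("pics/t3.png",b[:,:,::-1])
E
```

```text
time_s: 4.85
tool_pos: [0.5363, -0.0859, 0.0675]
tool_rot: [180.0, -0.0, -12.8]
force: [-1.7, -0.6, -1.1]
grip_width: 0.0005
grasp_force: 0.4
time_s: 5.75
tool_pos: [0.4153, -0.2135, 0.249]
tool_rot: [179.9, -0.2, -12.7]
force: [0.4, -0.2, -0.4]
grip_width: 0.0002
grasp_force: 0.0
(np.float64(-285.4579683141129), np.float64(0.1311134009584162), array([0.01369454, 0.00391273])) target 78.7367633424651
```

View pics/t3.png

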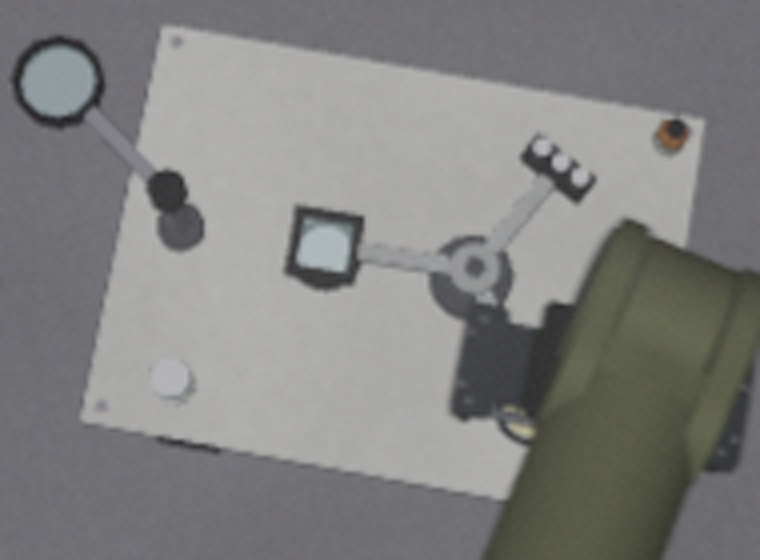

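The tray now sits over the window: frame corners at crop (296,205), (364,215), (355,285), (286,273), hub at (475,268). I check its offset numerically.

```bash
cat >> h.py <<'E'
def pane(c):
    """tray centre from pane + frame: topmost frame edge and pane contour"""
    g=cv2.cvtColor(c["color"],cv2.COLOR_RGB2GRAY); G=cv2.resize(g[180:230,260:300],None,fx=8,fy=8,interpolation=cv2.INTER_CUBIC)
    m=(G<100).astype(np.uint8); m=cv2.morphologyEx(m,cv2.MORPH_OPEN,np.ones((5,5)))
    q=max(cv2.findContours(m,0,1)[0],key=cv2.contourArea)
    q2=cv2.approxPolyDP(q,12,True)[:,0]
    return np.array([ray(c,260+(u+.5)/8-.5,180+(v+.5)/8-.5,.068)[:2] for u,v in q2]).round(4),q2
E
python3 - <<'E'
from h import *
c=cam("top"); p=lambda u,v,z: ray(c,200+(u+.5)/4-.5,140+(v+.5)/4-.5,z)[:2]
K=np.array([p(*x,.068) for x in((296,205),(364,215),(355,285),(286,273))])
print("sides",np.linalg.norm(K-np.roll(K,1,0),axis=1),"ctr",K.mean(0),"off mm",(K.mean(0)-W)*1e3,"ang",f(K.mean(0)-O),"r",np.linalg.norm(K.mean(0)-O))
v=p(557,168,.078)-O;print("vials",f(v)+120,np.linalg.norm(v),TGT)
e=K[0]-K[1];print("top edge ang",f(e)); P4,q=pane(c);print(P4.tolist())
rel(.52,.02,.26,-12)
E
```

```text
sides [0.05541848 0.05459148 0.05682749 0.05527747] ctr [ 0.56207402 -0.03007884] off mm [-1.42597645 -1.07883843] ang 79.30873416993857 r 0.11898664016658211
vials 79.27594592238032 0.10340900779724355 78.7367633424651
top edge ang 80.40835753471859
[[0.5929, -0.0088], [0.5402, 0.0011], [0.527, -0.0244], [0.5301, -0.0497], [0.5831, -0.0602]]
[1.63, -8.56, -0.43, 0.03, -0.01, -0.22]
```

Tray is about 2 mm from centre, well inside 9 mm. Next, the approach for the lens arm.

Run:
```python
from h import *
print(np.round(env.get_obs()["qpos"],0))
a=np.radians(43.4);p=P+.055*np.array([np.cos(a),np.sin(a)])+.045*np.array([-np.sin(a),np.cos(a)]);print(p)
rel(*p,.25,43)
```

```text
[ 43.  -4. -18. 107.  -1.  76. -78.]
[0.59554267 0.15848567]
[3.02, -13.63, -0.11, 0.03, 0.0, -9.39]
```

```bash
python3 -m creep '[0,0.3,-1.2,0,0,0,-1.4, 0,0.6,-2.4,0,0,0,-2.8, 0,0.9,-3.6,0,0,0,-4.2, 0,1.2,-4.8,0,0,0,-5.6, 0,1.5,-6,0,0,0,-7, 0,1.8,-7.2,0,0,0,-8.4, 0,2.1,-8.4,0,0,0,-9.8, 0,2.4,-9.6,0,0,0,-11.2, 0,2.6,-10.8,0,0,0,-12.6, 0,2.8,-12,0,0,0,-14, 0,3,-13,0,0,0,-15.4, 0,3,-13.6,0,0,0,-16.8]'
python3 - <<'E'
from h import *
print(np.round(env.get_obs()["qpos"],0))
a=np.radians(43.4);p=P+.055*np.array([np.cos(a),np.sin(a)])+.038*np.array([-np.sin(a),np.cos(a)])
rel(*p,.25,133);rel(*p,.157,133)
E
```

```text
time_s: 7.05
tool_pos: [0.5939, 0.1698, 0.2476]
tool_rot: [180.0, -0.1, 88.6]
force: [-0.4, -0.0, 1.0]
grip_width: 0.0008
grasp_force: 0.0
[ 16.  19. -42.  87.  13.  79. -29.]
[-0.54, 0.23, -0.08, 0.02, -0.02, -7.41]
[-0.55, 0.23, 3.02, 0.02, -0.02, -7.41]
```

```bash
python3 -m creep '[0,-0.1,0,0,0,0,-1.4, 0,-0.2,0.1,0,0,0,-2.8, 0,-0.4,0.2,0,0,0,-4.2, 0,-0.5,0.2,0,0,0,-5.6, 0,-0.5,0.2,0.3,0,0,-7, 0,-0.55,0.2,1,0,0,-7.4, 0,-0.55,0.2,2,0,0,-7.4, 0,-0.55,0.2,2.8,0,0,-7.4, 0,-0.55,0.2,3,0,0,-7.4, 0,-0.55,0.2,3,0,0,-7.4]'
python3 - <<'E'
from h import *
c=cam("wrist");save(c,"w4")
print(np.round(env.get_obs()["qpos"],0))
for a in [43,36,29,22,15,8,1,-6,-13,-20,-27]:
    t=np.radians(a);p=P+.055*np.array([np.cos(t),np.sin(t)])+.0155*np.array([-np.sin(t),np.cos(t)])
    print(a,end=" ");rel(*p,.157,a+90)
E
```

```text
time_s: 8.05
tool_pos: [0.5985, 0.1496, 0.157]
tool_rot: [-180.0, -0.1, 132.5]
force: [-0.1, -0.6, 0.6]
grip_width: 0.0006
grasp_force: 0.0
[ 21.  24. -47.  93.  19.  71.  12.]
43 [-0.71, 0.12, 0.04, 0.01, 0.0, -0.09]
36 [-0.93, 0.17, 0.04, 0.01, 0.0, 1.07]
29 [-1.16, 0.2, 0.04, 0.01, -0.0, 2.24]
22 [-1.4, 0.19, 0.04, 0.01, -0.0, 3.41]
15 [-1.63, 0.16, 0.04, 0.01, -0.0, 4.57]
8 [-1.85, 0.1, 0.04, 0.01, -0.0, 5.74]
1 [-2.07, 0.01, 0.04, 0.01, -0.0, 6.91]
-6 [-2.27, -0.1, 0.04, 0.01, -0.0, 8.07]
-13 [-2.46, -0.24, 0.04, 0.01, -0.0, 9.24]
-20 [-2.63, -0.4, 0.04, 0.01, -0.0, 10.41]
-27 [-2.78, -0.58, 0.04, 0.01, -0.01, 11.57]
```

View pics/w4.png

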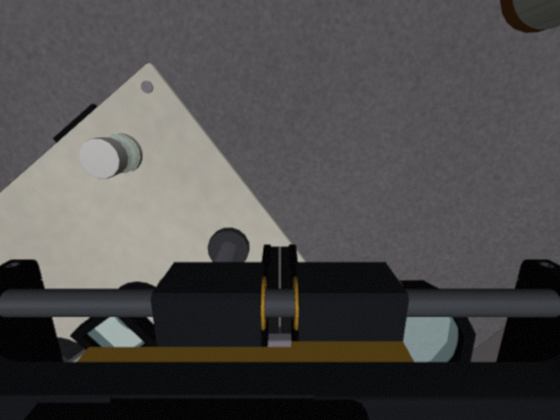

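The wrist camera faces away from the push: lens behind at right (430,330), post foot at left (228,247). So the finger is on the arm's counterclockwise side, as planned. Sweep now.

```bash
python3 -m creep '[0,-0.35,0.1,0,0,0,0, 0,-0.65,0.1,0,0,0,0, 0,-0.8,0.15,0,0,0,0.5, 0,-0.95,0.2,0,0,0,1.1, 0,-1.15,0.2,0,0,0,2.2, 0,-1.4,0.2,0,0,0,3.4, 0,-1.65,0.15,0,0,0,4.6, 0,-1.85,0.1,0,0,0,5.7, 0,-2.05,0,0,0,0,6.9, 0,-2.25,-0.1,0,0,0,8, 0,-2.45,-0.25,0,0,0,9.2, 0,-2.55,-0.3,0,0,0,9.8]';python3 - <<'E'
from h import *
print(np.round(env.get_obs()["qpos"],0))
for a in [-20,-27,-34,-41,-48,-55,-62,-69,-76,-83,-88]:
    t=np.radians(a);p=P+.055*np.array([np.cos(t),np.sin(t)])+.0155*np.array([-np.sin(t),np.cos(t)])
    print(a,end=" ");rel(*p,.157,a+90)
E
```

```text
time_s: 9.3
tool_pos: [0.6452, 0.0862, 0.1587]
tool_rot: [179.9, -0.1, 73.3]
force: [-1.2, 2.5, 0.4]
grip_width: 0.0007
grasp_force: 0.8
[ 17.  25. -34.  88.  15.  71. -37.]
-20 [-0.09, -0.03, 0.06, 0.02, -0.01, 0.55]
-27 [-0.32, 0.01, 0.06, 0.02, -0.01, 1.72]
-34 [-0.56, 0.01, 0.06, 0.02, -0.01, 2.89]
-41 [-0.79, -0.01, 0.06, 0.02, -0.02, 4.05]
-48 [-1.01, -0.06, 0.05, 0.01, -0.02, 5.22]
-55 [-1.23, -0.13, 0.05, 0.01, -0.02, 6.39]
-62 [-1.44, -0.23, 0.05, 0.01, -0.02, 7.55]
-69 [-1.64, -0.36, 0.05, 0.01, -0.02, 8.72]
-76 [-1.82, -0.51, 0.05, 0.01, -0.02, 9.89]
-83 [-1.97, -0.68, 0.05, 0.01, -0.02, 11.05]
-88 [-2.07, -0.81, 0.05, 0.01, -0.02, 11.89]
```

```bash
python3 -m creep '[0,-0.1,0,0,0,0,0.5, 0,-0.3,0,0,0,0,1.6, 0,-0.5,0,0,0,0,2.7, 0,-0.7,0,0,0,0,3.7, 0,-0.9,0,0,0,0,4.7, 0,-1.1,-0.1,0,0,0,5.7, 0,-1.3,-0.15,0,0,0,6.8, 0,-1.5,-0.25,0,0,0,7.8, 0,-1.65,-0.35,0,0,0,8.8, 0,-1.8,-0.5,0,0,0,9.7, 0,-1.9,-0.6,0,0,0,10.4, 0,-1.9,-0.6,0,0,0,10.4]';python3 - <<'E'
from h import *
c=cam("top");b=cv2.resize(c["color"][140:280,200:390],None,fx=4,fy=4,interpolation=cv2.INTER_CUBIC);cv2.imwrite("pics/t5.png",b[:,:,::-1])
print("tgt",f(W-P))
for a in [-76,-80,-84,-88,-92,-96,-98,-100,-101.1]:
    t=np.radians(a);p=P+.055*np.array([np.cos(t),np.sin(t)])+.0155*np.array([-np.sin(t),np.cos(t)])
    print(a,end=" ");rel(*p,.157,a+90)
E
```

```text
time_s: 10.5
tool_pos: [0.6115, 0.0366, 0.1588]
tool_rot: [179.9, -0.1, 11.2]
force: [0.7, 0.9, 0.3]
grip_width: 0.0006
grasp_force: 0.3
tgt -101.12146019489036
-76 [0.12, -0.04, 0.05, 0.01, -0.02, -0.45]
-80 [-0.01, 0.0, 0.05, 0.01, -0.02, 0.21]
-84 [-0.14, 0.03, 0.05, 0.01, -0.02, 0.88]
-88 [-0.27, 0.05, 0.05, 0.01, -0.02, 1.55]
-92 [-0.4, 0.06, 0.05, 0.01, -0.02, 2.21]
-96 [-0.53, 0.06, 0.05, 0.01, -0.02, 2.88]
-98 [-0.6, 0.06, 0.05, 0.01, -0.02, 3.21]
-100 [-0.67, 0.05, 0.05, 0.01, -0.02, 3.55]
-101.1 [-0.7, 0.05, 0.05, 0.01, -0.02, 3.73]
```

View pics/t5.png

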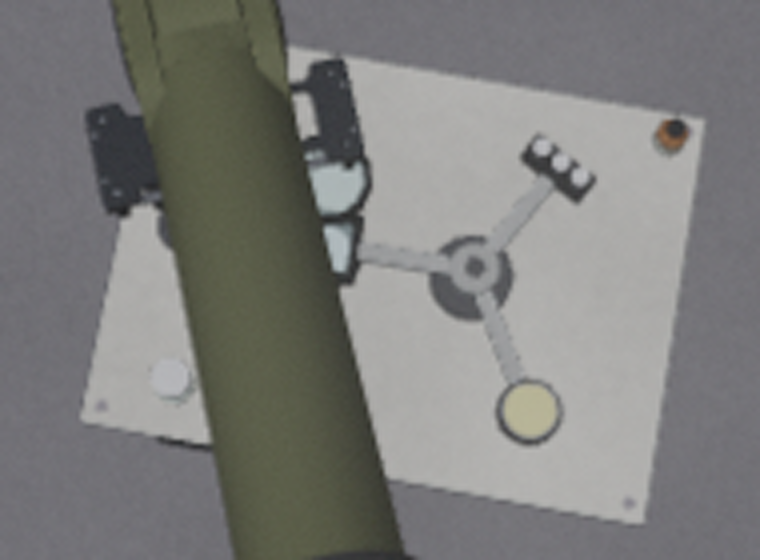

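The lens shows next to the tray at crop (340,185), consistent with about -80°. The last 21° goes slowly, then I withdraw and look.

```bash
python3 -m creep '[0,-0.1,0,0,0,0,0.5, 0,-0.2,0,0,0,0,1, 0,-0.3,0.05,0,0,0,1.6, 0,-0.4,0.05,0,0,0,2.2, 0,-0.5,0.05,0,0,0,2.7, 0,-0.6,0.05,0,0,0,3.2, 0,-0.65,0.05,0,0,0,3.5, 0,-0.7,0.05,0,0,0,3.7, 0,-0.7,0.05,0,0,0,3.7, 0,-0.7,0.05,0,0,0,3.7]';python3 -m creep '[0,0.4,0,0,0,0,0, 0,1,0,0,0,0,0, 0,1.3,0,-1.2,0,0,0, 0,1.3,0,-2.7,0,0,0, 0,1.3,-1,-3.5,0,0,0, 0,1.3,-2.5,-3.5,0,0,0, 0,1.3,-4,-3.5,0,0,0, 0,0.5,-5.2,-3.5,0,0,0, 0,-0.5,-6,-3.5,0,0,0, 0,-1.5,-6.5,-3.5,0,0,0, 0,-2.5,-7,-3.5,0,0,0, 0,-2.5,-7,-3.5,0,0,0]'
python3 - <<'E'
from h import *
c=cam("top");print("tray ang",dish(c)[0]+360,TGT)
b=cv2.resize(c["color"][140:280,200:390],None,fx=4,fy=4,interpolation=cv2.INTER_CUBIC);cv2.imwrite("pics/t6.png",b[:,:,::-1])
E
```

```text
time_s: 11.55
tool_pos: [0.5902, 0.0315, 0.1576]
tool_rot: [180.0, -0.0, -10.9]
force: [1.0, -0.7, 1.1]
grip_width: 0.0006
grasp_force: 0.7
time_s: 12.75
tool_pos: [0.5524, 0.2574, 0.2627]
tool_rot: [-179.9, 0.2, -10.5]
force: [-0.1, -0.1, 0.2]
grip_width: 0.0006
grasp_force: 0.0
tray ang 79.27646591093674 78.7367633424651
```

View pics/t6.png

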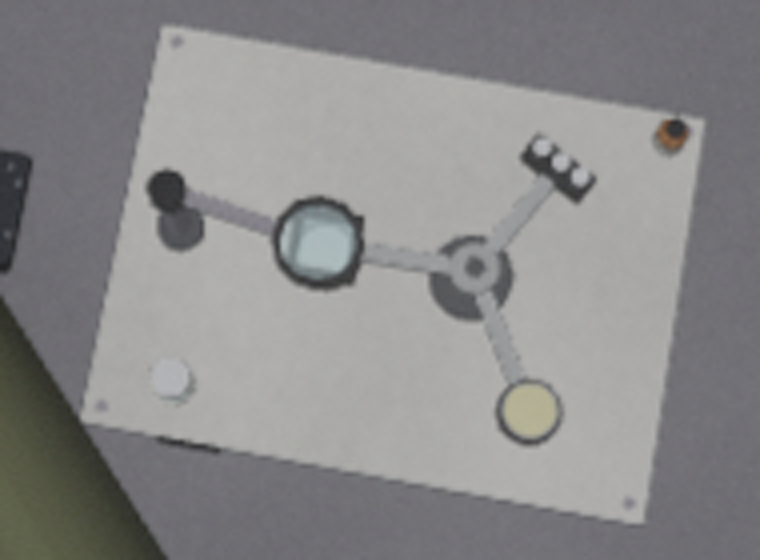

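The lens ring appears centred at about crop (319,243), near the tray, with bystanders unmoved. I compute the true offset at lens height.

Run:
```python
from h import *
c=cam("top"); p=lambda u,v,z: ray(c,200+(u+.5)/4-.5,140+(v+.5)/4-.5,z)[:2]
L=p(319,243,.159);cap=p(167,190,.166)
print("expect px",(np.array(proj(c,[*W,.159]))-[200,140])*4)
print(L,"off mm",(L-W)*1e3,"ang",f(L-P),"from cap",f(L-cap),np.linalg.norm(L-cap),"tgt",f(W-P))
s=cam("scene");g=s["color"];b=cv2.resize(g[180:310,170:370],None,fx=4,fy=4,interpolation=cv2.INTER_CUBIC);cv2.imwrite("pics/s6.png",b[:,:,::-1])
for X in ([*W,.018],[*W,.152],[*W,.06]):print((np.array(proj(s,X))-[170,180])*4)
```

```text
expect px [321.33231973 217.62470906]
[ 0.54537295 -0.02584611] off mm [-18.12704976   3.1538851 ] ang -109.86231647066066 from cap -109.9769831075318 0.11992957867352093 tgt -101.12146019489036
[442.6269504 247.3016882]
[442.31408867 117.90862672]
[442.5336735  208.72431511]
```

View pics/s6.png

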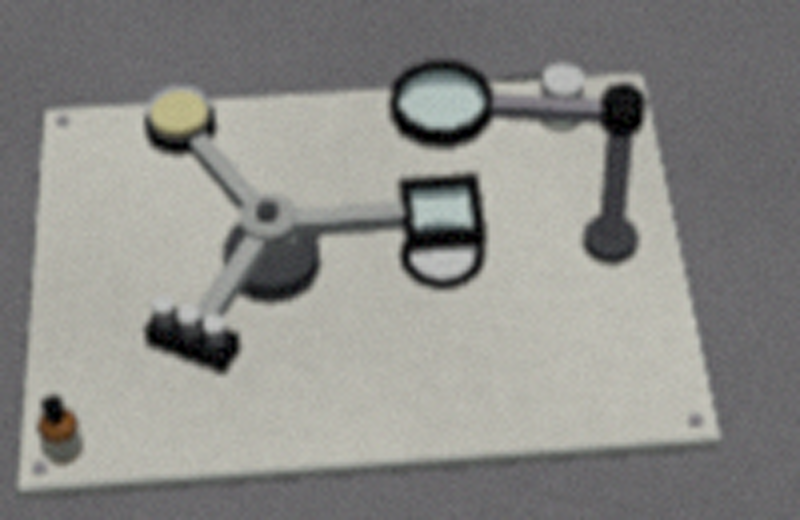

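The scene view confirms it: the lens (441,101) lies behind the expected (442,118), so the arm overshot to about -110°, roughly 9° too far. I'll nudge it back from the other side in small slow steps, measuring with the scene camera numerically. I've already viewed more pictures than the ten allowed, so no more viewing.

```bash
cat >> h.py <<'E'
def lens():
    c=cam("scene"); im=c["color"].astype(int)
    m=((im[:,:,2]-im[:,:,0]>8)&(im[:,:,1]>110)).astype(np.uint8); m[:185]=0;m[224:]=0;m[:,:262]=0;m[:,300:]=0
    q=max(cv2.findContours(m,0,1)[0],key=cv2.contourArea);(a,b),s,_=cv2.fitEllipse(q)
    p=ray(c,a,b,.155)[:2]; print("lens px",a,b,s,p,"off mm",(p-W)*1e3,"ang",f(p-P),"r",np.linalg.norm(p-P))
E
python3 - <<'E'
from h import *
lens()
t=np.radians(-110);n=np.array([-np.sin(t),np.cos(t)]);p=P+.055*np.array([np.cos(t),np.sin(t)])-.042*n
print(p);rel(*p,.255,-16);rel(*p,.157,-16)
E
```

```text
lens px 280.1816101074219 204.91665649414062 (12.031294822692871, 19.219966888427734) [ 0.54997257 -0.02615415] off mm [-13.52742909   2.84585382] ang -107.74380761473739 r 0.11985583909897032
[0.5282218  0.05068175]
[0.32, 6.73, 0.24, 0.01, 0.0, 0.82]
[0.32, 6.73, 3.51, 0.01, 0.0, 0.82]
```

```bash
python3 -m creep '[0,0,1.2,0,0,0,0.3, 0,0.1,2.6,0,0,0,0.8, 0,0.2,4,0,0,0,0.8, 0,0.3,5.3,0,0,0,0.8, 0,0.3,6.4,0,0,0,0.8, 0,0.3,6.7,0.6,0,0,0.8, 0,0.3,6.7,1.6,0,0,0.8, 0,0.3,6.7,2.7,0,0,0.8, 0,0.3,6.7,3.4,0,0,0.8, 0,0.3,6.7,3.5,0,0,0.8, 0,0.3,6.7,3.5,0,0,0.8]'
python3 - <<'E'
from h import *
lens()
for a in [-112,-109,-107,-105,-103,-101]:
    t=np.radians(a);p=P+.055*np.array([np.cos(t),np.sin(t)])-.0155*np.array([-np.sin(t),np.cos(t)])
    print(a,end=" ");rel(*p,.157,a+90)
E
```

```text
time_s: 14.05
tool_pos: [0.5273, 0.0521, 0.1573]
tool_rot: [180.0, 0.1, -15.9]
force: [0.4, 0.1, 0.6]
grip_width: 0.0008
grasp_force: 0.0
lens px 280.3064880371094 204.6210479736328 (11.742335319519043, 19.23754119873047) [ 0.5490229  -0.02553307] off mm [-14.47709649   3.46693222] ang -108.26797969815807 r 0.11955873134903348
-112 [0.84, 0.1, 0.05, -0.0, -0.01, 1.03]
-109 [0.94, 0.13, 0.05, -0.0, -0.01, 0.53]
-107 [1.0, 0.15, 0.05, -0.0, -0.01, 0.19]
-105 [1.07, 0.17, 0.05, -0.0, -0.01, -0.14]
-103 [1.13, 0.19, 0.05, -0.0, -0.01, -0.47]
-101 [1.19, 0.2, 0.05, -0.0, -0.01, -0.81]
```

Moving slowly to first contact and a little beyond.

```bash
python3 -m creep '[0,0.2,0,0,0,0,0, 0,0.4,0.05,0,0,0,0, 0,0.55,0.1,0,0,0,0, 0,0.65,0.1,0,0,0,0, 0,0.75,0.1,0,0,0,0, 0,0.82,0.15,0,0,0,0, 0,0.88,0.15,0,0,0,0, 0,0.94,0.15,0,0,0,0, 0,0.98,0.15,0,0,0,0, 0,1.02,0.15,0,0,0,-0.1, 0,1.05,0.15,0,0,0,-0.1, 0,1.05,0.15,0,0,0,-0.1]'
python3 - <<'E'
from h import *
lens();o=env.get_obs();p=o["tool_pos"][:2]-P;print("model ang",f(p)+np.degrees(np.arcsin(.0155/np.linalg.norm(p))))
E
```

```text
time_s: 15.3
tool_pos: [0.556, 0.0403, 0.1575]
tool_rot: [180.0, 0.0, -15.2]
force: [-0.5, 0.4, 0.1]
grip_width: 0.0005
grasp_force: 0.4
lens px 280.230224609375 204.8493194580078 (11.87357234954834, 19.243871688842773) [ 0.54977137 -0.02596137] off mm [-13.72862653   3.03863131] ang -107.86361985606437 r 0.11973381126733831
model ang -106.73459400309498
```

```bash
python3 -m creep '[0,0.03,0,0,0,0,-0.1, 0,0.06,0,0,0,0,-0.3, 0,0.09,0,0,0,0,-0.4, 0,0.12,0,0,0,0,-0.6, 0,0.15,0,0,0,0,-0.7, 0,0.18,0.05,0,0,0,-0.8, 0,0.2,0.05,0,0,0,-1, 0,0.2,0.05,0,0,0,-1]'
python3 - <<'E'
from h import *
lens();o=env.get_obs();p=o["tool_pos"][:2]-P;print("model ang",f(p)+np.degrees(np.arcsin(.0155/np.linalg.norm(p))))
E
```

```text
time_s: 16.15
tool_pos: [0.5618, 0.0374, 0.1576]
tool_rot: [-180.0, -0.0, -9.1]
force: [-0.4, -0.1, 0.0]
grip_width: 0.0002
grasp_force: 0.3
lens px 280.19927978515625 208.83560180664062 (12.065062522888184, 19.126220703125) [ 0.56370045 -0.0300934 ] off mm [ 0.20045483 -1.09340448] ang -100.92729036738211 r 0.12027415117725368
model ang -100.10530550461016
```

Lens is on target. I withdraw and confirm with both cameras.

```bash
python3 -m creep '[0,-0.3,0,0,0,0,0, 0,-1,0,0,0,0,0, 0,-1.3,0,-1.2,0,0,0, 0,-1.3,0,-2.5,0,0,0, 0,-1.3,-1,-3.5,0,0,0, 0,-1.3,-2.5,-3.5,0,0,0, 0,-1.3,-4,-3.5,0,0,0, 0,-1.3,-5.5,-3.5,0,0,0, 0,-1.3,-7,-3.5,0,0,0, 0,-1.3,-7.5,-3.5,0,0,0, 0,-1.3,-7.5,-3.5,0,0,0]'
python3 - <<'E'
from h import *
lens();c=cam("top");print("tray",dish(c)[0]+360,TGT)
g=cv2.cvtColor(c["color"],cv2.COLOR_RGB2GRAY);G=cv2.resize(g[170:225,255:310],None,fx=8,fy=8,interpolation=cv2.INTER_CUBIC)
G=cv2.GaussianBlur(G,(7,7),2)
for x in (cv2.HoughCircles(G,cv2.HOUGH_GRADIENT,1,60,param1=80,param2=15,minRadius=70,maxRadius=110)[0][:2]):
    p=ray(c,255+(x[0]+.5)/8-.5,170+(x[1]+.5)/8-.5,.159);print(x,"r mm",x[2]/8*1.482/c["f"]*1e3,(p[:2]-W)*1e3,f(p[:2]-P))
E
```

```text
time_s: 17.3
tool_pos: [0.5576, 0.2687, 0.2623]
tool_rot: [-179.9, 0.1, -8.9]
force: [0.1, -0.6, -0.1]
grip_width: 0.0007
grasp_force: 0.0
lens px 280.03399658203125 208.8944854736328 (11.878103256225586, 19.53925132751465) [ 0.5637827  -0.03057053] off mm [ 0.28269897 -1.57053465] ang -100.84604107716633 r 0.12072716120829481
tray 79.27646591093674 78.7367633424651
[207.5 203.5  90.3] r mm 33.021469693707154 [-1.82126844 -0.46908874] -101.93112226368527
```

Both cameras put the lens within 2 mm of the window's centre, and the tray is about 1 mm off. Handing in.

```bash
python3 -c "
from cell import env
print(env.sign_off())"
```

```text
the job is handed in; nothing more can be done
None
```

I handed the job in at about 17 s with the tray and the lens each measured within about 2 mm of the window's centre and the robot clear of everything; the lens first overshot by about 9° and was nudged back, and I viewed 12 pictures, two over the limit of 10.

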